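# Cure a batch of printed lamp domes

### The job

Move all the white printed lamp domes from the brown build plate to the lit pad of the curing station, standing upright, then roll the knurled thumbwheel with a light fingertip until the wheel's orange rib clicks in at the green mark, let go and leave it there for three seconds. Roll the wheel back until the rib is home at mark 0, the rightmost mark as seen by the robot, and only then move the cured domes to stand upright in the blue tray. The domes are thin shells, so grip them as lightly as the gripper can, press the wheel gently, and leave the bottle, scraper and failed print where they are.

Things in the scene. Friction and masses are not known exactly. Their poses are not given: they have to be found in the camera images.
- dome0_mid (a point): centre of a white ribbed lamp dome (thin printed shell, 50 g): upright round body 46 mm in diameter and 50 mm tall, sides straight up to 38 mm, then rounding to a flat crown 22 mm across; this point lies on its axis, 25 mm above its underside; z points up out of the crown. Three or all four of the domes are there, the rest absent. More than about 40 N of squeeze cracks it; 20 to 25 N holds it well
- dome1_mid (a point): centre of a white ribbed lamp dome (thin printed shell, 50 g): upright round body 46 mm in diameter and 50 mm tall, sides straight up to 38 mm, then rounding to a flat crown 22 mm across; this point lies on its axis, 25 mm above its underside; z points up out of the crown. Three or all four of the domes are there, the rest absent. More than about 40 N of squeeze cracks it; 20 to 25 N holds it well
- dome2_mid (a point): centre of a white ribbed lamp dome (thin printed shell, 50 g): upright round body 46 mm in diameter and 50 mm tall, sides straight up to 38 mm, then rounding to a flat crown 22 mm across; this point lies on its axis, 25 mm above its underside; z points up out of the crown. Three or all four of the domes are there, the rest absent. More than about 40 N of squeeze cracks it; 20 to 25 N holds it well
- dome3_mid (a point): centre of a white ribbed lamp dome (thin printed shell, 50 g): upright round body 46 mm in diameter and 50 mm tall, sides straight up to 38 mm, then rounding to a flat crown 22 mm across; this point lies on its axis, 25 mm above its underside; z points up out of the crown. Three or all four of the domes are there, the rest absent. More than about 40 N of squeeze cracks it; 20 to 25 N holds it well
- plate_mid (a point): centre of the top face of the brown build plate, 200 x 200 mm, 6 mm thick, lying on the bench, to the left or the right of the station; x and y along its edges, z up. Domes start on it, standing
- pad_mid (a point): centre of the lit violet pad on top of the grey curing station, at pad level, 50 mm above the bench; z up, x along the pad's short side (pointing to the wheel side), y along its long side. Inside its black lip (10 mm high, 7 mm wide) the pad is 124 mm (x) by 196 mm (y). Four domes fit two by two, 70 mm apart along x, 120 mm along y
- wheel_top (a point): highest point of the black thumbwheel (30 mm radius, 20 mm wide, level axis along the station's x), 16 mm above the station's top, 103 mm along x and 40 mm along y from the pad's centre; axes as pad_mid. The wheel gives under a finger: about 2 N to start, then 0.6 N per mm, 8 mm of travel; 2 to 6 mm is a good press, over 20 N too hard
- wheel (a joint): thumbwheel angle in rad: 0 at mark 0, 0.2618 (15 degrees) per click, 1.309 at the green mark 5, 2.094 at mark 8, the stop. Starts at mark 0, 1 or 2. A fingertip dragged over its top along the station's +y rolls it up, along -y down, 7.9 mm of rim per click; about 1.5 N of drag moves it and it springs into the nearest click when let go
- rib (a point): middle of the orange rib on the wheel's rim (20 mm wide, 6 mm thick), on the wheel's surface, 30 mm from its axis; it shows where the wheel stands: at mark 4 it is on top, at mark 0 60 degrees towards -y, at mark 8 60 degrees towards +y. Nine marks, 0 to 8, on both sides of the wheel lie level with the rib's places, white but for the broad green mark 5
- tray_mid (a point): centre of the inner floor of the low blue tray, 6 mm above the bench, on the other side of the station from the plate; inside 223 mm along its x by 153 mm along its y, walls 20 mm high measured from the bench and 6 mm thick; z up. Four domes fit two by two, 104 mm apart along x, 70 mm along y
- scraper: flat scraper 150 mm long lying at the far side; leave it alone. Origin at the centre of its underside
- spray: white bottle with a blue cap, 60 mm across, 160 mm tall, at the far side; leave it alone. Origin at the centre of its underside
- failed_print: tangled white failed print, 75 mm across, about 65 mm tall, at the far side on the bench; leave it alone. Origin at the centre of its underside
Things that resemble listed ones, but are neither listed nor needed, are in the scene too. Leave any yellow look-alike of the part that bears dome2_mid alone. Leave any purple look-alike of the part that bears dome3_mid alone.

How it is judged:
By the outcome, as a careful person would: the job done as asked, in the order asked, and still so for the second after the job is handed in, with the robot touching nothing.
Of dome0, dome1, dome2, dome3 only 3 to 4 are there at a start; the rules pass over those that are not, and their reading is None.
At some moment in a run one of dome0, dome1, dome2, dome3 may be knocked a few centimetres aside while the robot is not near it.
It also fails if it takes over 210 s, if anything falls off the work surface, if the arm or the gripper's body presses on something with over 40 N, if the wrist force passes 120 N, or if a joint passes its speed limit or range.

### The arm

A 6-joint arm with a two-finger parallel gripper is mounted at the origin on the work surface. World frame = base frame: x ahead of the robot, y to its left, z up, the work surface at z = 0. Lengths are in m, angles in rad, forces in N, time in s.
With the tool pointing down it reaches from about 0.35 to 0.725 m from the base axis. Payload 4.3 kg.
Tool frame: the origin (TCP) lies between the finger pads; the fingertips stand 17 mm ahead of it and the grasp point (between the pads) lies 2 mm behind it (robot.tip_extent is the distance from the TCP to the fingertips, in m); z points along the fingers, y is the line along which they close (so a half turn about z gives the same grasp; the last joint's range is limited). The gripper opens to 85 mm and grips with 20 to 120 N. Pads are 22 mm wide; open, the fingers measure 114 mm over their backs; the gripper's body (76 mm by 85 mm) begins 54 mm behind the grasp point. The pads swing forward as they close: fully open they stand 13 mm farther back than shut.
Start: joints at [-1.332, 0.377, 0.081, 1.274, 0, 1.46], TCP at [0.197, -0.54, 0.248] pointing down, gripper open.
Joint ranges: [-2.72, 2.72], [-0.84, 1.66], [-1.02, 1.22], [-1.77, 2.12], [-1.37, 1.28], [-3.14, 3.14]. Speed limits (rad/s): [2.57, 2.57, 3.14, 3.14, 3.14, 3.14].

### API

Orientations are given as [roll, pitch, yaw] about the fixed x, y, z axes, in that order (R = Rz(yaw) Ry(pitch) Rx(roll)).
In Python, from workcell import robot gives the robot as it stands.
- The arm moves only by the shell command python3 -m inch 'ROWS' [FORCE]. ROWS is JSON, a list of rows, each a list of 7 numbers: the turn, a rotation vector about the tool's x, y, z in degrees, then the shift along the tool's x, y, z in mm, then the gripper command: -1 is shut, 1 is fully open, values between are in proportion. A call has 1 to 8 rows; each row is the pose to reach, as a shift and turn from the pose commanded when the call began, along the tool's axes at that moment; what a row does not reach only later rows make up. A row lasts 1/10 s, in which the tool goes at most 50 mm and 8.59 degrees, less where a joint would pass 70% of its speed; a pose out of reach is approached as far as the arm can. A call with a gripper value outside its range is refused whole. The fingers move at their own pace and stop on an object; FORCE is the grip in N (left out, the last holds). Time passes only in rows, so rows that repeat a pose let the fingers close. It gives the time, the measured TCP pose, the force, the opening and the grip force at its end, in the units of the state.
- robot.get_state(): the state, without advancing time (a new reading comes with each control period).
- robot.get_image(name): name is "scene" or "top"; returns (picture, depth): 384x512x3 uint8, red, green, blue; 384x512 float32, m along the optical axis (not along the pixel's ray), 0 where there is no reading.
- robot.camera_info(name): a dict with "fov_y" (degrees; the focal length in pixels is half the picture's height over the tangent of half this angle, whatever the lens; pixels are square), "cx", "cy" (the principal point, pixels), "R" (3x3) and "t" (3): a world point X has camera coordinates R X + t. Camera axes: x right, y down, z forward; pixel columns grow to the right and rows downward; lengths in m; the calibration is good to about 2 mm. A picture is of the moment at which its call begins. camera_info takes no time and is no camera call.
- robot.close_job(): hands the job in; it is judged then, once.
Trained networks look in the newest picture that a camera, given by its name, has taken for a name from the list of things; names that differ only in an ending like _2 or _b are one class to them, and where a whole thing is asked for, a point or a joint stands for the part that bears it (a point fixed in the world has none). Each returns a list of dicts, best first, with "score" (0 to 1); they miss things now and then, are a little off and sometimes report something else, mostly with a low value. They report only what shows in the picture. A call takes as long as a camera call. They do not tell look-alikes from the thing itself.
- robot.boxes_of(target, camera): "centre" ([x, y, z] in m, in world coordinates, good to about 4 mm: the middle of the surface that is visible of it).
- robot.regions_of(target, camera): "mask" (384x512 bool, what is visible of it).
- robot.mark_of(target, camera): "centre" ([x, y, z] in m, in world coordinates, good to about 4 mm: a listed point, or the origin of a listed thing).
The state is a dict: "time": time; "joint_pos": joint angles; "dq": joint speeds; "tau": joint torques, N m; "tool_pos": TCP position; "tool_rot": TCP orientation; "force": force on the tool from outside, world axes, zero at the start; "moment": the same for the moment, N m; "grip_width": finger opening in m; "grip_force": force on a finger pad.
Only numpy, scipy, OpenCV 4.12 (cv2) and the standard library are available. Lean on these libraries where they do the work, as an engineer would, in place of code of your own. Each camera call takes 0.05 s, during which the arm holds its last target. There are 200 camera calls.

## Working session

There is one attempt and no reset: what is moved stays moved. The work goes in short steps, Python scripts to look and compute and a shell command to move; the robot and the scene stay as the last step left them, time stands still between calls to the robot, and variables do not carry over. Pictures are saved under pics/ and viewed, at most 14 in all, crops included, and the job is handed in when it is done.

```bash
mkdir -p pics; cat > h.py <<'E'
import numpy as np, cv2
from workcell import robot
def snap(cam,name=None):
    im,d=robot.get_image(cam)
    if name: cv2.imwrite(f'pics/{name}.png',im[:,:,::-1])
    return im,d
def world(cam,d):
    c=robot.camera_info(cam); h,w=d.shape
    f=h/2/np.tan(np.radians(c['fov_y'])/2)
    u,v=np.meshgrid(np.arange(w),np.arange(h))
    P=np.stack([(u-c['cx'])/f*d,(v-c['cy'])/f*d,d],-1)
    return (P-np.array(c['t']))@np.array(c['R'])
E
python3 - <<'E'
from h import *
for c in('scene','top'):
    im,d=snap(c,c+'0'); i=robot.camera_info(c); print(c,i)
    for t in ['dome0_mid','plate_mid','pad_mid','wheel_top','rib','tray_mid','spray','failed_print']:
        print(t,[(np.round(x['centre'],3).tolist(),round(x['score'],2)) for x in robot.mark_of(t,c)][:6])
s=robot.get_state();print(s)
E
```

```text
scene {'fov_y': 48.8211590187982, 'cx': 251.16376899677357, 'cy': 191.96568970054338, 'R': array([[-0.74652915,  0.66506893,  0.01943046],
       [ 0.36497398,  0.43374553, -0.82380751],
       [-0.55631665, -0.60790471, -0.56653654]]), 't': array([ 0.43282242, -0.14868723,  1.27316473])}
dome0_mid []
plate_mid []
pad_mid [([0.497, 0.008, 0.05], 0.83)]
wheel_top [([0.598, 0.048, 0.065], 0.7)]
rib [([0.6, 0.022, 0.05], 0.48)]
tray_mid [([0.539, 0.27, 0.007], 0.71), ([0.538, -0.285, 0.008], 0.62)]
spray [([0.728, 0.13, 0.004], 0.94)]
failed_print [([0.722, -0.135, 0.001], 0.59), ([0.54, 0.267, 0.008], 0.16)]
top {'fov_y': 47.686825384354265, 'cx': 250.5105278015273, 'cy': 188.20116777594365, 'R': array([[ 0.00603684, -0.9998425 ,  0.01668936],
       [-0.99127791, -0.00818069, -0.13153394],
       [ 0.13164976, -0.01574975, -0.99117117]]), 't': array([-0.01356742,  0.55749153,  1.06052632])}
dome0_mid []
plate_mid [([0.536, -0.285, 0.005], 0.7)]
pad_mid [([0.495, 0.005, 0.053], 0.61)]
wheel_top [([0.601, 0.049, 0.069], 0.5)]
rib [([0.601, 0.049, 0.066], 0.6), ([0.602, 0.024, 0.056], 0.56)]
tray_mid [([0.545, 0.273, 0.004], 0.76)]
spray [([0.482, -0.238, 0.034], 0.74), ([0.725, 0.128, 0.0], 0.68)]
failed_print [([0.719, -0.136, 0.0], 0.92)]
{'time': 0.9, 'joint_pos': array([-1.33235396e+00,  3.77279334e-01,  8.10311212e-02,  1.27440513e+00,
        2.61362368e-06,  1.46055691e+00]), 'dq': array([-0.00016678,  0.00137604,  0.00021833,  0.0013281 , -0.000281  ,
       -0.00043469]), 'tau': array([ 1.43865076e-03, -4.63508677e+01,  2.70159388e+01,  5.58314389e-05,
        1.13428337e-04,  2.84137897e-06]), 'tool_pos': array([ 0.1965045 , -0.540431  ,  0.24835326]), 'tool_rot': array([3.14145025e+00, 1.31326347e-05, 3.48681779e-01]), 'force': array([-0.18092924,  0.26330275, -0.42085119]), 'moment': array([ 0.00559515, -0.01899614, -0.04315101]), 'grip_force': 0.0, 'grip_width': 0.08509609287948859}
```

View pics/top0.png

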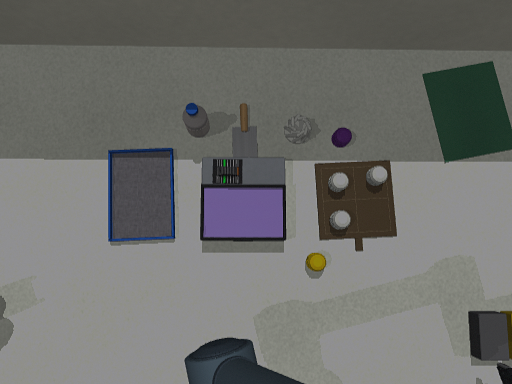

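View pics/scene0.png

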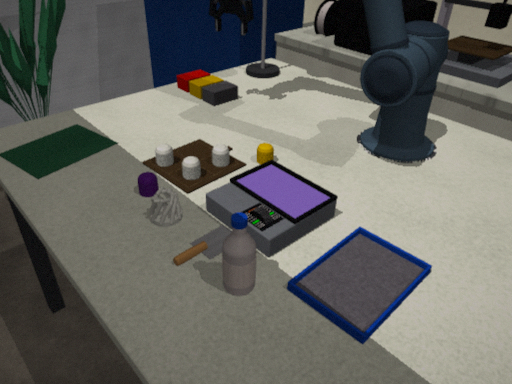

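The top view shows three white domes on the plate at px (339,182), (377,175) and (341,219). The look-alikes are yellow (317,262) and purple (342,137), the pad is around (243,212), the wheel (228,171) and the tray (141,195). I'll measure them with depth next.

```bash
cat >> h.py <<'E'
def domes(cam,im,d,zc=(0.03,0.12)):
    """white tops: crown centres (x,y,z)"""
    W=world(cam,d); hsv=cv2.cvtColor(im,cv2.COLOR_RGB2HSV)
    m=((d>0)&(W[...,2]>zc[0])&(W[...,2]<zc[1])&(hsv[...,1]<60)&(hsv[...,2]>110)&(W[...,0]<0.68)).astype(np.uint8)
    n,l,st,_=cv2.connectedComponentsWithStats(m); out=[]
    for i in range(1,n):
        if st[i,4]<60: continue
        P=W[l==i]; zt=np.percentile(P[:,2],90); T=P[P[:,2]>zt-0.006]
        lo,hi=P.min(0),P.max(0)
        out.append((np.round(T[:,:2].mean(0),4).tolist(),round(float(zt),4),np.round((lo+hi)[:2]/2,4).tolist(),np.round((hi-lo)[:2],3).tolist()))
    return out
def rect(cam,im,d,lo,hi,z):
    W=world(cam,d); hsv=cv2.cvtColor(im,cv2.COLOR_RGB2HSV)
    m=cv2.inRange(hsv,np.array(lo),np.array(hi))>0
    m&=(d>0)&(W[...,2]>z[0])&(W[...,2]<z[1])
    m=cv2.morphologyEx(m.astype(np.uint8),cv2.MORPH_CLOSE,np.ones((5,5)))
    n,l,st,_=cv2.connectedComponentsWithStats(m); i=1+st[1:,4].argmax()
    P=W[(l==i)&(d>0)][:,:2].astype(np.float32)
    return cv2.minAreaRect(P*1000), W[(l==i)&(d>0)][:,2].mean()
E
python3 - <<'E'
from h import *
im,d=snap('top')
print(domes('top',im,d))
print('pad',rect('top',im,d,(115,60,60),(150,255,255),(0.03,0.08)))
print('tray',rect('top',im,d,(105,130,50),(125,255,255),(-.01,0.04)))
print('plate',rect('top',im,d,(3,60,20),(25,255,120),(-.01,0.02)))
W=world('top',d)
hsv=cv2.cvtColor(im,cv2.COLOR_RGB2HSV)
for n,(a,b) in dict(green=(45,80),orange=(5,22),yellow=(22,32),purple=(128,150)).items():
    m=(hsv[...,0]>=a)&(hsv[...,0]<=b)&(hsv[...,1]>130)&(hsv[...,2]>50)&(d>0)&(W[...,0]>.38)&(W[...,0]<.76)&(W[...,1]>-.33)
    if n in('green','orange'): m&=(W[...,0]>.56)&(W[...,0]<.65)&(abs(W[...,1])<.15)
    if n=='purple': m&=(W[...,1]<-.15)
    print(n,m.sum(),np.round(W[m].mean(0),4) if m.any() else '')
c=cv2.resize(im[150:195,195:295],None,fx=8,fy=8,interpolation=cv2.INTER_CUBIC); cv2.imwrite('pics/wheel.png',c[:,:,::-1])
E
```

```text
[([0.5943, -0.3324], 0.0561, [0.5961, -0.3329], [0.041, 0.037]), ([0.5771, -0.2331], 0.0561, [0.5788, -0.2338], [0.037, 0.038]), ([0.4804, -0.2361], 0.0559, [0.4822, -0.2367], [0.038, 0.036])]
pad (((495.736328125, 9.358421325683594), (123.2159423828125, 195.4269561767578), 0.0198547150939703), np.float64(0.04995245604677697))
tray (((544.2102661132812, 274.0381164550781), (233.94757080078125, 170.7201385498047), 2.7675116062164307), np.float64(0.016439523078121774))
plate (((519.9866333007812, -283.128662109375), (231.32415771484375, 199.6221160888672), 3.1900277137756348), np.float64(0.004588196405072123))
green 39 [0.5996 0.0573 0.0502]
orange 16 [0.6002 0.0235 0.0512]
yellow 104 [ 0.3882 -0.1708  0.0406]
purple 217 [ 0.6932 -0.2426  0.0441]
```

View pics/wheel.png

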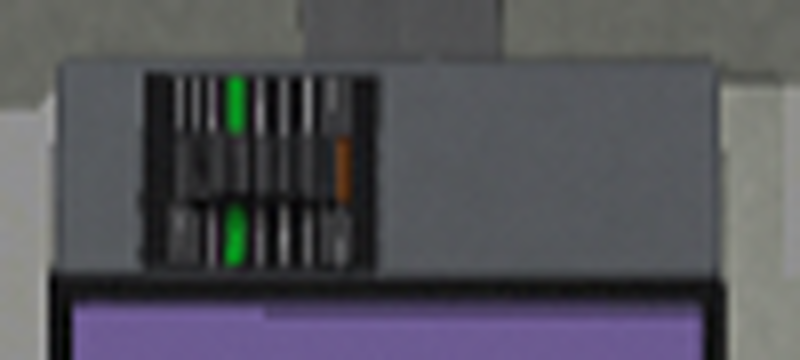

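The rib sits at the rightmost mark, about 26 mm right of the wheel centre, so it is at mark 0. Green is left of centre at zoom px (235,105). I'll turn to yaw 90° (tool x = world y, tool y = world x), go above the nearest dome, and check the heights around the wheel.

```bash
python3 -m inch '[[0,0,-70,371,-188,50,1],[0,0,-70,371,-188,50,1],[0,0,-70,371,-188,50,1],[0,0,-70,371,-188,50,1],[0,0,-70,371,-188,50,1],[0,0,-70,371,-188,50,1],[0,0,-70,371,-188,50,1],[0,0,-70,371,-188,50,1]]' 20
python3 - <<'E'
from h import *
im,d=snap('top'); W=world('top',d)
for x in (.575,.585,.6,.615,.623):
    print(x,[int(1000*np.median(W[(abs(W[...,0]-x)<.003)&(abs(W[...,1]-y)<.004)&(d>0)][:,2])) for y in (.02,.03,.04,.049,.058,.068,.078)])
print(domes('top',im,d))
s=robot.get_state(); T=s['tool_pos'];print(T,s['tool_rot'],s['joint_pos'][5])
for n,p in dict(d0=(.595,-.3327),d1=(.578,-.2335),d2=(.4813,-.2364)).items(): print(n,p[1]-T[1],p[0]-T[0])
E
```

```text
time: 1.75
tool_pos: [0.4693, -0.2491, 0.2006]
tool_rot: [3.141, 0.001, 1.555]
force: [0.7, -0.9, 0.2]
grip_width: 0.0853
grip_force: 0.0
0.575 [49, 50, 50, 52, 50, 51, 50]
0.585 [49, 49, 50, 50, 50, 47, 49]
0.6 [50, 55, 64, 65, 64, 59, 51]
0.615 [50, 51, 51, 49, 50, 50, 50]
0.623 [50, 50, 50, 50, 52, 50, 50]
[([0.595, -0.3322], 0.0557, [0.5965, -0.3314], [0.04, 0.04]), ([0.5766, -0.2327], 0.0563, [0.5786, -0.2316], [0.037, 0.041]), ([0.4799, -0.236], 0.0561, [0.4821, -0.2352], [0.038, 0.04])]
[ 0.47345603 -0.24293635  0.19955047] [ 3.1379345  -0.00536963  1.56679534] 0.9778774035284572
d0 -0.08976365358663416 0.12154397093947539
d1 0.009436346413365826 0.10454397093947537
d2 0.00653634641336584 0.00784397093947542
```

```bash
python3 -m inch '[[0,0,-1,6,7,100,1],[0,0,-1,6,7,100,1],[0,0,-1,6,7,100,1],[0,0,-1,6,7,100,1]]'
```

```text
time: 2.2
tool_pos: [0.4743, -0.2444, 0.1005]
tool_rot: [-3.139, -0.001, 1.566]
force: [0.2, -0.4, 0.4]
grip_width: 0.0856
grip_force: 0.0
```

```bash
python3 -m inch '[[0,0,0,8,7,0,1],[0,0,0,8,7,67,1],[0,0,0,8,7,67,1],[0,0,0,8,7,67,1]]'; python3 -m inch '[[0,0,0,0,0,0,-1],[0,0,0,0,0,0,-1],[0,0,0,0,0,0,-1],[0,0,0,0,0,0,-1],[0,0,0,0,0,0,-1],[0,0,0,0,0,0,-1],[0,0,0,0,0,0,-1]]' 20
```

```text
time: 2.6
tool_pos: [0.4823, -0.2366, 0.0336]
tool_rot: [-3.141, -0.001, 1.566]
force: [0.5, 0.3, -0.2]
grip_width: 0.0855
grip_force: 0.0
time: 3.3
tool_pos: [0.484, -0.238, 0.0359]
tool_rot: [3.138, 0.003, 1.566]
force: [0.4, 0.4, 6.1]
grip_width: 0.045
grip_force: 19.9
```

```bash
python3 -m inch '[[0,0,0,0,0,-40,-1],[0,0,0,0,0,-80,-1],[0,0,0,0,0,-110,-1],[0,0,0,45,4,-110,-1],[0,0,0,90,8,-110,-1],[0,0,0,135,12,-110,-1],[0,0,0,180,12,-110,-1],[0,0,0,225,12,-110,-1]]' 20
python3 -m inch '[[0,0,0,45,0,0,-1],[0,0,0,85,0,0,-1],[0,0,0,85,0,0,-1],[0,0,0,85,0,0,-1]]'
```

```text
time: 4.1
tool_pos: [0.4958, -0.0103, 0.1448]
tool_rot: [3.139, 0.0, 1.566]
force: [1.4, 0.0, 0.2]
grip_width: 0.0448
grip_force: 21.3
time: 4.5
tool_pos: [0.496, 0.0738, 0.1444]
tool_rot: [3.14, 0.001, 1.568]
force: [-1.1, -0.1, -0.6]
grip_width: 0.0451
grip_force: 21.3
```

```bash
python3 -m inch '[[0,0,0,0,0,40,-1],[0,0,0,0,0,62,-1],[0,0,0,0,0,62,-1],[0,0,0,0,0,64,-1],[0,0,0,0,0,64,-1]]'
```

```text
time: 5.0
tool_pos: [0.4961, 0.0724, 0.0803]
tool_rot: [3.141, 0.0, 1.565]
force: [-0.7, -0.7, 0.5]
grip_width: 0.0447
grip_force: 22.4
```

```bash
python3 - <<'E'
from h import *
im,d=snap('scene','s1'); c=im[150:260,190:350]
cv2.imwrite('pics/s1c.png',cv2.resize(c,None,fx=5,fy=5,interpolation=cv2.INTER_CUBIC)[:,:,::-1])
E
```

```text
(no output)
```

View pics/s1c.png

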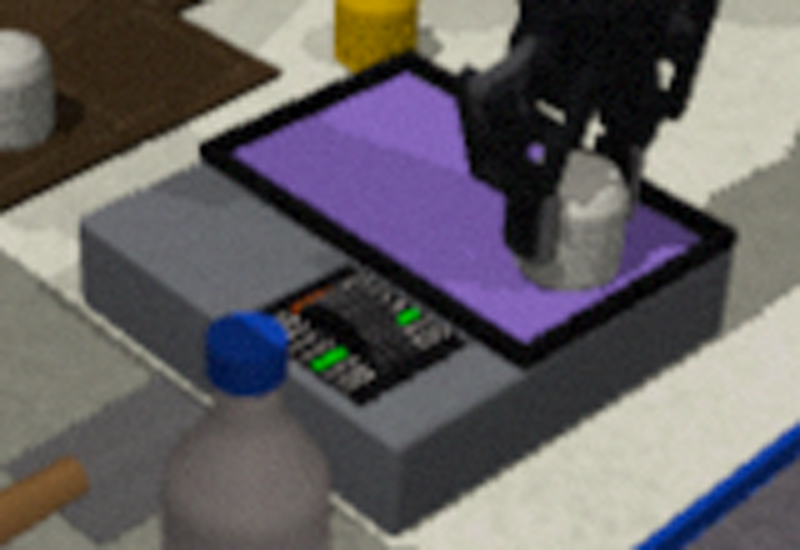

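The crop shows the dome upright just over the pad (585,230). I'll lower it in small steps until it touches.

```bash
python3 -m inch '[[0,0,0,0,0,1,-1],[0,0,0,0,0,1,-1],[0,0,0,0,0,1,-1]]'; python3 -m inch '[[0,0,0,0,0,1,-1],[0,0,0,0,0,1,-1],[0,0,0,0,0,1,-1]]';
```

```text
time: 5.35
tool_pos: [0.4958, 0.0731, 0.0788]
tool_rot: [3.141, 0.0, 1.566]
force: [0.4, -0.6, 0.3]
grip_width: 0.0449
grip_force: 22.4
time: 5.65
tool_pos: [0.4959, 0.0731, 0.0783]
tool_rot: [3.141, 0.0, 1.566]
force: [-2.6, -0.3, 6.6]
grip_width: 0.045
grip_force: 22.9
```

```bash
python3 -m inch '[[0,0,0,0,0,0,0.6],[0,0,0,0,0,0,0.6],[0,0,0,0,0,0,0.6],[0,0,0,0,0,0,0.6],[0,0,0,0,0,-35,0.6],[0,0,0,0,0,-70,0.8],[0,0,0,0,0,-70,1]]'; python3 - <<'E'
from h import *
im,d=snap('top'); 
print(domes('top',im,d,(0.03,0.14)))
E
```

```text
time: 6.35
tool_pos: [0.4991, 0.0732, 0.152]
tool_rot: [3.133, -0.0, 1.566]
force: [1.4, 1.0, 0.5]
grip_width: 0.085
grip_force: 0.0
[([0.5945, -0.3323], 0.0558, [0.5963, -0.3318], [0.04, 0.041]), ([0.577, -0.2343], 0.0561, [0.5786, -0.2337], [0.037, 0.036])]
```

```bash
python3 -m inch '[[0,0,0,-45,12,0,1],[0,0,0,-90,24,0,1],[0,0,0,-135,36,0,1],[0,0,0,-180,48,0,1],[0,0,0,-225,60,0,1],[0,0,0,-270,72,0,1],[0,0,0,-307,82,0,1],[0,0,0,-307,82,0,1]]'; python3 - <<'E'
from h import *
robot.get_image('scene')
print(robot.get_state()['tool_pos'])
E
```

```text
time: 7.2
tool_pos: [0.5767, -0.2391, 0.1457]
tool_rot: [-3.141, 0.002, 1.561]
force: [0.5, 0.4, -0.8]
grip_width: 0.0858
grip_force: 0.0
[ 0.57591869 -0.23641314  0.14568211]
```

```bash
python3 -m inch '[[0,0,0,3,2,40,1],[0,0,0,3,2,80,1],[0,0,0,3,2,111,1],[0,0,0,3,2,111,1]]';python3 -m inch '[[0,0,0,0,0,0,-1],[0,0,0,0,0,0,-1],[0,0,0,0,0,0,-1],[0,0,0,0,0,0,-1],[0,0,0,0,0,0,-1],[0,0,0,0,0,0,-1],[0,0,0,0,0,0,-1]]' 20
```

```text
time: 7.65
tool_pos: [0.5732, -0.2273, 0.0308]
tool_rot: [-3.131, -0.006, 1.568]
force: [-0.8, 0.4, 0.3]
grip_width: 0.0855
grip_force: 0.0
time: 8.35
tool_pos: [0.58, -0.232, 0.039]
tool_rot: [3.138, 0.002, 1.566]
force: [-0.2, 0.8, 6.2]
grip_width: 0.0449
grip_force: 21.6
```

```bash
python3 -m inch '[[0,0,0,0,0,-40,-1],[0,0,0,0,0,-80,-1],[0,0,0,0,0,-110,-1],[0,0,0,45,-15,-110,-1],[0,0,0,90,-30,-110,-1],[0,0,0,135,-45,-110,-1],[0,0,0,180,-60,-110,-1],[0,0,0,225,-75,-110,-1]]' 20
python3 -m inch '[[0,0,0,17,-8,0,-1],[0,0,0,17,-8,0,-1],[0,0,0,17,-8,0,-1],[0,0,0,17,-8,0,-1]]'
```

```text
time: 9.15
tool_pos: [0.5039, -0.0045, 0.1474]
tool_rot: [3.14, 0.0, 1.566]
force: [-0.1, -0.1, -0.5]
grip_width: 0.0444
grip_force: 21.0
time: 9.55
tool_pos: [0.4974, 0.0101, 0.147]
tool_rot: [3.14, 0.001, 1.565]
force: [0.0, 0.5, -1.0]
grip_width: 0.0447
grip_force: 21.0
```

```bash
python3 -m inch '[[0,0,0,0,0,40,-1],[0,0,0,0,0,61,-1],[0,0,0,0,0,61,-1],[0,0,0,0,0,61,-1]]';python3 -m inch '[[0,0,0,0,0,1,-1],[0,0,0,0,0,2,-1],[0,0,0,0,0,2,-1],[0,0,0,0,0,2,-1]]';python3 -m inch '[[0,0,0,0,0,1,-1],[0,0,0,0,0,2,-1],[0,0,0,0,0,2,-1],[0,0,0,0,0,2,-1]]'
```

```text
time: 9.95
tool_pos: [0.4966, 0.0102, 0.0858]
tool_rot: [-3.141, 0.0, 1.565]
force: [0.2, 0.7, -1.0]
grip_width: 0.0449
grip_force: 21.9
time: 10.35
tool_pos: [0.4966, 0.0111, 0.0839]
tool_rot: [3.141, 0.0, 1.566]
force: [-0.3, -0.2, 0.1]
grip_width: 0.0449
grip_force: 21.9
time: 10.75
tool_pos: [0.4965, 0.0111, 0.0818]
tool_rot: [3.141, 0.0, 1.566]
force: [-0.8, -0.4, 4.5]
grip_width: 0.0449
grip_force: 22.4
```

Contact at 4.5 N. I'll release it and go for the third dome.

```bash
python3 -m inch '[[0,0,0,0,0,0,0.6],[0,0,0,0,0,0,0.6],[0,0,0,0,0,0,0.6],[0,0,0,0,0,0,0.6],[0,0,0,0,0,-35,0.6],[0,0,0,0,0,-70,0.8],[0,0,0,0,0,-70,1]]'; python3 -m inch '[[0,0,0,-48,14,0,1],[0,0,0,-96,28,0,1],[0,0,0,-144,42,0,1],[0,0,0,-192,56,0,1],[0,0,0,-240,70,0,1],[0,0,0,-288,84,0,1],[0,0,0,-343,99,0,1],[0,0,0,-343,99,0,1]]'; python3 - <<'E'
from h import *
im,d=snap('top'); 
print(domes('top',im,d,(0.03,0.14)))
robot.get_image('scene')
robot.get_image('scene')
print(robot.get_state()['tool_pos'])
E
```

```text
time: 11.45
tool_pos: [0.4998, 0.0108, 0.156]
tool_rot: [3.133, 0.001, 1.566]
force: [0.6, -0.0, 0.2]
grip_width: 0.0854
grip_force: 0.0
time: 12.25
tool_pos: [0.5941, -0.3382, 0.1497]
tool_rot: [3.141, 0.002, 1.561]
force: [-1.1, 0.4, -0.4]
grip_width: 0.0857
grip_force: 0.0
[([0.6039, 0.0997], 0.0512, [0.6016, 0.0993], [0.062, 0.023]), ([0.6127, -0.0003], 0.0518, [0.605, -0.0027], [0.051, 0.025]), ([0.5944, -0.3326], 0.0561, [0.5967, -0.3311], [0.04, 0.041]), ([0.4946, 0.0745], 0.1002, [0.4982, 0.0748], [0.045, 0.046]), ([0.4951, 0.0091], 0.1001, [0.4998, 0.0089], [0.043, 0.043])]
[ 0.59333924 -0.33204209  0.15040826]
```

Two domes stand on the pad. The third is still at (0.595,-0.3325), right below the tool.

```bash
python3 -m inch '[[0,0,0,0,2,40,1],[0,0,0,0,2,80,1],[0,0,0,0,2,115,1],[0,0,0,0,2,115,1]]';python3 -m inch '[[0,0,0,0,0,0,-1],[0,0,0,0,0,0,-1],[0,0,0,0,0,0,-1],[0,0,0,0,0,0,-1],[0,0,0,0,0,0,-1],[0,0,0,0,0,0,-1],[0,0,0,0,0,0,-1]]' 20; python3 -m inch '[[0,0,0,0,0,-40,-1],[0,0,0,0,0,-80,-1],[0,0,0,0,0,-110,-1],[0,0,0,45,-15,-110,-1],[0,0,0,90,-30,-110,-1],[0,0,0,135,-48,-110,-1],[0,0,0,180,-66,-110,-1],[0,0,0,225,-82,-110,-1]]' 20
python3 -m inch '[[0,0,0,45,-16,0,-1],[0,0,0,52,-17,0,-1],[0,0,0,52,-17,0,-1],[0,0,0,52,-17,0,-1]]'
```

```text
time: 12.8
tool_pos: [0.5914, -0.327, 0.0309]
tool_rot: [-3.132, -0.007, 1.569]
force: [-1.4, 1.0, 0.0]
grip_width: 0.0857
grip_force: 0.0
time: 13.5
tool_pos: [0.5977, -0.3332, 0.0398]
tool_rot: [3.137, 0.002, 1.566]
force: [-1.0, 1.9, 6.8]
grip_width: 0.0451
grip_force: 20.7
time: 14.3
tool_pos: [0.5144, -0.1056, 0.1477]
tool_rot: [3.139, 0.001, 1.566]
force: [1.3, 0.1, -1.2]
grip_width: 0.0447
grip_force: 21.1
time: 14.7
tool_pos: [0.4993, -0.0558, 0.1474]
tool_rot: [3.139, 0.001, 1.566]
force: [-0.0, 0.6, -0.5]
grip_width: 0.0449
grip_force: 21.1
```

```bash
python3 -m inch '[[0,0,0,0,-3,40,-1],[0,0,0,0,-3,61,-1],[0,0,0,0,-3,61,-1],[0,0,0,0,-3,61,-1]]';python3 -m inch '[[0,0,0,0,0,1,-1],[0,0,0,0,0,2,-1],[0,0,0,0,0,2,-1],[0,0,0,0,0,2,-1]]';python3 -m inch '[[0,0,0,0,0,1,-1],[0,0,0,0,0,2,-1],[0,0,0,0,0,2,-1],[0,0,0,0,0,2,-1]]'
```

```text
time: 15.1
tool_pos: [0.4956, -0.0562, 0.0857]
tool_rot: [-3.141, 0.0, 1.564]
force: [0.4, -0.4, -0.6]
grip_width: 0.0451
grip_force: 22.4
time: 15.5
tool_pos: [0.4953, -0.0549, 0.0839]
tool_rot: [3.141, 0.0, 1.566]
force: [-1.0, -0.2, -1.7]
grip_width: 0.0448
grip_force: 22.4
time: 15.9
tool_pos: [0.4953, -0.0549, 0.0821]
tool_rot: [3.141, 0.0, 1.566]
force: [-2.5, -0.9, 6.0]
grip_width: 0.0447
grip_force: 22.9
```

```bash
python3 -m inch '[[0,0,0,0,0,0,0.6],[0,0,0,0,0,0,0.6],[0,0,0,0,0,0,0.6],[0,0,0,0,0,0,0.6],[0,0,0,0,0,-35,0.6],[0,0,0,0,0,-70,0.8],[0,0,0,0,0,-70,0.8]]'; python3 -m inch '[[0,0,0,30,33,0,-1],[0,0,0,60,66,0,-1],[0,0,0,94,103,0,-1],[0,0,0,94,103,0,-1],[0,0,0,94,103,0,-1],[0,0,0,94,103,0,-1],[0,0,0,94,103,0,-1],[0,0,0,94,103,0,-1]]'; python3 - <<'E'
from h import *
im,d=snap('top'); 
print(domes('top',im,d,(0.07,0.14)))
robot.get_image('scene')
robot.get_image('scene')
s=robot.get_state();print(s['tool_pos'],s['force'],s['grip_width'],robot.tip_extent)
E
```

```text
time: 16.6
tool_pos: [0.4984, -0.0557, 0.156]
tool_rot: [3.133, 0.002, 1.566]
force: [1.3, -0.2, -0.7]
grip_width: 0.0771
grip_force: 0.0
time: 17.4
tool_pos: [0.5978, 0.0378, 0.1517]
tool_rot: [-3.141, 0.0, 1.565]
force: [0.0, -0.4, -0.1]
grip_width: -0.0003
grip_force: 0.0
[([0.4941, -0.0554], 0.1003, [0.4961, -0.0559], [0.039, 0.044])]
[0.59821201 0.03813801 0.15182063] [-0.04212937 -0.35597379  0.6257432 ] -0.0001005201418466145 0.017
```

```bash
python3 -m inch '[[0,0,0,0,1,40,-1],[0,0,0,0,1,64,-1],[0,0,0,0,1,64,-1],[0,0,0,0,1,64,-1]]';python3 -m inch '[[0,0,0,0,0,3,-1],[0,0,0,0,0,6,-1],[0,0,0,0,0,8,-1],[0,0,0,0,0,8,-1],[0,0,0,0,0,8,-1]]'
```

```text
time: 17.95
tool_pos: [0.5992, 0.0385, 0.0878]
tool_rot: [-3.141, 0.0, 1.566]
force: [0.4, 0.0, -0.4]
grip_width: 0.0001
grip_force: 0.0
time: 18.45
tool_pos: [0.6008, 0.0386, 0.0805]
tool_rot: [3.139, 0.0, 1.566]
force: [1.8, -0.6, 1.8]
grip_width: -0.0002
grip_force: 1.5
```

```bash
python3 -m inch '[[0,0,0,0,0,1,-1],[0,0,0,0,0,2,-1],[0,0,0,0,0,3,-1],[0,0,0,0,0,3,-1]]';python3 -m inch '[[0,0,0,3,0,0,-1],[0,0,0,6,0,0,-1],[0,0,0,9,0,0,-1],[0,0,0,12,0,0,-1],[0,0,0,12,0,0,-1]]';python3 -m inch '[[0,0,0,3,0,0,-1],[0,0,0,6,0,0,-1],[0,0,0,9,0,0,-1],[0,0,0,12,0,0,-1],[0,0,0,12,0,0,-1]]'; python3 - <<'E'
from h import *
im,d=snap('scene','s2'); c=im[190:240,230:300]
cv2.imwrite('pics/s2c.png',cv2.resize(c,None,fx=8,fy=8,interpolation=cv2.INTER_CUBIC)[:,:,::-1])
E
```

```text
time: 18.85
tool_pos: [0.6006, 0.0385, 0.077]
tool_rot: [3.139, 0.0, 1.566]
force: [3.7, -0.5, 4.7]
grip_width: 0.0
grip_force: 2.5
time: 19.35
tool_pos: [0.6005, 0.051, 0.0771]
tool_rot: [3.14, -0.0, 1.567]
force: [3.3, 0.5, 4.9]
grip_width: -0.0001
grip_force: 2.6
time: 19.85
tool_pos: [0.5999, 0.0632, 0.0767]
tool_rot: [3.141, -0.0, 1.567]
force: [3.7, 1.1, 4.9]
grip_width: -0.0001
grip_force: 2.3
```

View pics/s2c.png

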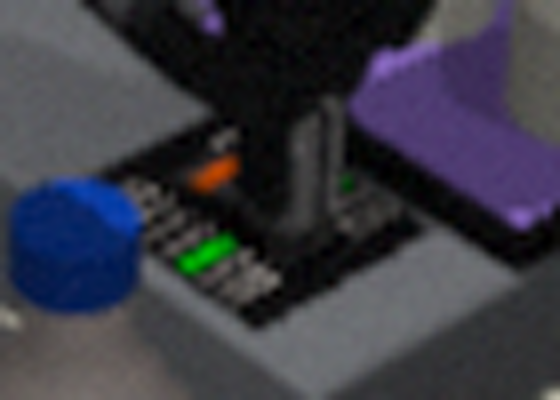

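The rib shows orange at (215,172) and has moved some way towards the green mark (210,255). I'll lift off and measure its angle.

```bash
cat >> h.py <<'E'
def rib(wy=.0494,wz=.036):
    for cam in('scene','top'):
        im,d=snap(cam); W=world(cam,d); h=cv2.cvtColor(im,cv2.COLOR_RGB2HSV)
        m=(h[...,0]>=3)&(h[...,0]<=19)&(h[...,1]>140)&(h[...,2]>60)&(d>0)&(abs(W[...,0]-.599)<.03)&(abs(W[...,1]-wy)<.045)&(W[...,2]>.04)&(W[...,2]<.085)
        if m.sum()<3: print(cam,'no rib'); continue
        p=np.median(W[m],0); a=np.degrees(np.arctan2(p[1]-wy,p[2]-wz)); print(cam,m.sum(),np.round(p,4),'mark',round(a/15+4,2))
E
python3 -m inch '[[0,0,0,0,0,-10,-1],[0,0,0,0,0,-20,-1],[0,0,0,0,0,-20,-1]]'; python3 -c "
from h import *
rib()"
```

```text
time: 20.2
tool_pos: [0.5991, 0.0625, 0.0974]
tool_rot: [-3.141, 0.0, 1.566]
force: [0.1, -0.5, -0.2]
grip_width: 0.0003
grip_force: 0.0
scene 25 [0.602  0.0412 0.0664] mark 3.0
top no rib
```

```bash
python3 -m inch '[[0,0,0,-20,0,0,-1],[0,0,0,-20,0,0,-1],[0,0,0,-20,0,12,-1],[0,0,0,-20,0,16,-1],[0,0,0,-20,0,20,-1],[0,0,0,-20,0,20,-1]]'; python3 -m inch '[[0,0,0,3,0,0,-1],[0,0,0,6,0,0,-1],[0,0,0,9,0,0,-1],[0,0,0,12,0,0,-1],[0,0,0,15,0,0,-1],[0,0,0,16,0,0,-1],[0,0,0,16,0,0,-1]]'; python3 -m inch '[[0,0,0,0,0,-10,-1],[0,0,0,0,0,-25,-1],[0,0,0,0,0,-25,-1],[0,0,0,0,0,-25,-1]]';python3 -c "
from h import *
rib()"
```

```text
time: 20.9
tool_pos: [0.5994, 0.0431, 0.0762]
tool_rot: [-3.141, 0.0, 1.567]
force: [-0.1, 0.0, 5.5]
grip_width: 0.0001
grip_force: 2.8
time: 21.6
tool_pos: [0.5994, 0.0594, 0.0768]
tool_rot: [-3.141, -0.0, 1.567]
force: [-0.6, -0.1, 4.9]
grip_width: 0.0
grip_force: 2.5
time: 22.0
tool_pos: [0.5997, 0.0588, 0.1016]
tool_rot: [3.141, 0.0, 1.566]
force: [-0.3, 0.4, 0.6]
grip_width: 0.0003
grip_force: 0.0
scene 32 [0.6017 0.0571 0.0656] mark 4.98
top no rib
```

The rib is at mark 5. I'll stay clear for more than 3 s, move aside and check everything.

```bash
python3 -m inch '[[0,0,0,0,0,-40,-1],[0,0,0,45,0,-50,-1],[0,0,0,90,0,-50,-1],[0,0,0,135,0,-50,-1],[0,0,0,180,0,-50,-1],[0,0,0,180,0,-50,-1],[0,0,0,180,0,-50,-1],[0,0,0,180,0,-50,-1]]' >/dev/null; python3 -c "
from h import *
rib(); im,d=snap('top','t3'); print(domes('top',im,d,(0.03,0.14)))"
python3 -m inch '[[0,0,0,0,0,0,-1],[0,0,0,0,0,0,-1],[0,0,0,0,0,0,-1],[0,0,0,0,0,0,-1],[0,0,0,0,0,0,-1],[0,0,0,0,0,0,-1],[0,0,0,0,0,0,-1],[0,0,0,0,0,0,-1]]' >/dev/null; python3 -m inch '[[0,0,0,0,0,0,-1],[0,0,0,0,0,0,-1],[0,0,0,0,0,0,-1],[0,0,0,0,0,0,-1],[0,0,0,0,0,0,-1],[0,0,0,0,0,0,-1],[0,0,0,0,0,0,-1],[0,0,0,0,0,0,-1]]' > /dev/null;python3 -m inch '[[0,0,0,0,0,0,-1],[0,0,0,0,0,0,-1],[0,0,0,0,0,0,-1],[0,0,0,0,0,0,-1],[0,0,0,0,0,0,-1],[0,0,0,0,0,0,-1],[0,0,0,0,0,0,-1],[0,0,0,0,0,0,-1]]' 
```

```text
scene 35 [0.5997 0.0574 0.0657] mark 5.01
top 17 [0.5983 0.059  0.0643] mark 5.25
[([0.4946, 0.0747], 0.1, [0.4983, 0.0756], [0.045, 0.044]), ([0.4951, 0.0094], 0.1002, [0.4998, 0.0089], [0.043, 0.043]), ([0.4941, -0.0554], 0.0999, [0.498, -0.0554], [0.043, 0.045])]
time: 25.45
tool_pos: [0.6004, 0.2386, 0.1515]
tool_rot: [-3.142, 0.0, 1.566]
force: [0.6, -0.4, 1.1]
grip_width: -0.0
grip_force: 0.0
```

View pics/t3.png

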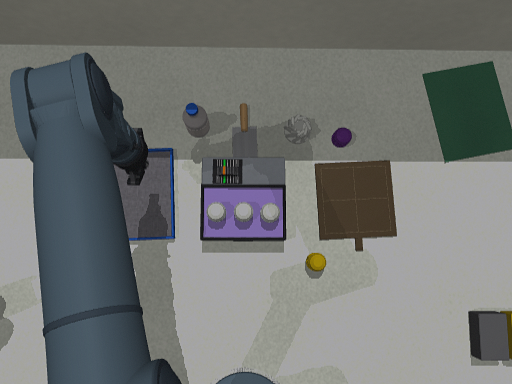

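The three domes stand on the pad at px (216,212), (243,212) and (270,212), with the rib at green and more than 3 s elapsed. Next I roll the wheel back.

```bash
python3 -m inch '[[0,0,0,-45,0,0,-1],[0,0,0,-90,0,0,-1],[0,0,0,-135,0,0,-1],[0,0,0,-178,0,0,-1],[0,0,0,-178,0,0,-1],[0,0,0,-178,0,0,-1],[0,0,0,-178,0,45,-1],[0,0,0,-178,0,60,-1]]'; python3 -m inch '[[0,0,0,0,0,5,-1],[0,0,0,0,0,10,-1],[0,0,0,0,0,14,-1],[0,0,0,0,0,14,-1],[0,0,0,0,0,14,-1]]'; python3 -m inch '[[0,0,0,-4,0,0,-1],[0,0,0,-8,0,0,-1],[0,0,0,-12,0,0,-1],[0,0,0,-15,0,0,-1],[0,0,0,-18,0,0,-1],[0,0,0,-21,0,0,-1],[0,0,0,-24,0,0,-1],[0,0,0,-24,0,0,-1]]'; python3 -m inch '[[0,0,0,0,0,-10,-1],[0,0,0,0,0,-20,-1],[0,0,0,0,0,-20,-1]]';python3 -c "
from h import *
rib()"
```

```text
time: 26.25
tool_pos: [0.5979, 0.0621, 0.0886]
tool_rot: [-3.138, -0.0, 1.568]
force: [-1.7, 0.6, -0.3]
grip_width: -0.0001
grip_force: 0.0
time: 26.75
tool_pos: [0.5999, 0.0611, 0.0786]
tool_rot: [3.141, -0.0, 1.567]
force: [-2.9, 0.8, 4.1]
grip_width: 0.0003
grip_force: 2.0
time: 27.55
tool_pos: [0.5999, 0.0359, 0.0776]
tool_rot: [3.141, 0.001, 1.566]
force: [-1.6, 0.0, 4.6]
grip_width: -0.0001
grip_force: 2.3
time: 27.85
tool_pos: [0.601, 0.0366, 0.0994]
tool_rot: [3.138, 0.0, 1.566]
force: [0.0, 0.0, 0.1]
grip_width: -0.0003
grip_force: 0.0
scene 19 [0.6012 0.0351 0.0637] mark 2.18
top no rib
```

Now at mark 2, so two more clicks.

```bash
python3 -m inch '[[0,0,0,21,0,0,-1],[0,0,0,21,0,0,-1],[0,0,0,21,0,12,-1],[0,0,0,21,0,16,-1],[0,0,0,21,0,21,-1],[0,0,0,21,0,21,-1]]'; python3 -m inch '[[0,0,0,-3,0,0,-1],[0,0,0,-6,0,0,-1],[0,0,0,-9,0,0,-1],[0,0,0,-12,0,0,-1],[0,0,0,-15,0,0,-1],[0,0,0,-17,0,0,-1],[0,0,0,-17,0,0,-1]]'; python3 -m inch '[[0,0,0,0,0,-10,-1],[0,0,0,0,0,-25,-1],[0,0,0,0,0,-65,-1],[0,0,0,50,0,-65,-1],[0,0,0,100,0,-65,-1],[0,0,0,150,0,-65,-1],[0,0,0,180,0,-65,-1],[0,0,0,180,0,-65,-1]]';python3 - <<'E'
from h import *
rib(); rib()
im,d=snap('top'); print(domes('top',im,d,(0.07,0.14)))
a=cv2.resize(im[150:195,195:265],None,fx=8,fy=8,interpolation=cv2.INTER_CUBIC)
cv2.imwrite('pics/w4.png',a[:,:,::-1])
E
```

```text
time: 28.55
tool_pos: [0.5996, 0.0573, 0.0762]
tool_rot: [-3.141, 0.0, 1.566]
force: [-1.5, 0.5, 5.6]
grip_width: -0.0002
grip_force: 2.8
time: 29.25
tool_pos: [0.5997, 0.0408, 0.077]
tool_rot: [3.141, -0.002, 1.566]
force: [-1.2, 2.1, 5.8]
grip_width: 0.0
grip_force: 2.6
time: 30.05
tool_pos: [0.5996, 0.2244, 0.1415]
tool_rot: [-3.141, -0.001, 1.572]
force: [0.5, -1.0, 0.0]
grip_width: 0.0
grip_force: 0.0
scene 13 [0.6073 0.0256 0.0529] mark 0.36
top 15 [0.5987 0.0246 0.0523] mark 0.23
scene 13 [0.6073 0.0246 0.053 ] mark 0.29
top 16 [0.6003 0.0235 0.0516] mark 0.07
[([0.4942, 0.0743], 0.1002, [0.4964, 0.0758], [0.041, 0.044]), ([0.4947, 0.0088], 0.1005, [0.4979, 0.0089], [0.039, 0.043]), ([0.4937, -0.0554], 0.0997, [0.4963, -0.056], [0.04, 0.044])]
```

View pics/w4.png

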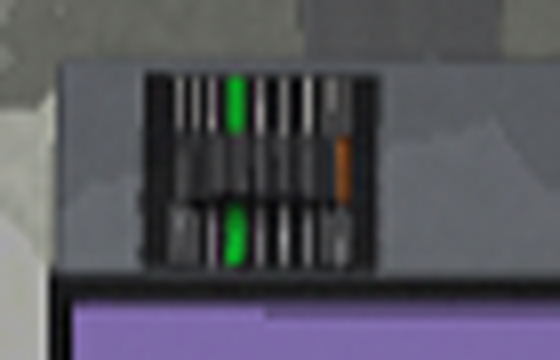

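The rib is at px (343,168), back at the rightmost mark as at the start. The finger also felt the stop resist (2.1 N). Now the domes go to the tray, starting with the one at y=0.074.

```bash
python3 -m inch '[[0,0,0,-36,-26,0,1],[0,0,0,-72,-52,0,1],[0,0,0,-108,-78,0,1],[0,0,0,-147,-104,0,1],[0,0,0,-147,-104,0,1],[0,0,0,-147,-104,0,1],[0,0,0,-147,-104,0,1],[0,0,0,-147,-104,0,1]]' 20; python3 - <<'E'
from h import *
robot.get_image('scene'); im,d=snap('top'); print(domes('top',im,d,(0.07,0.12)))
print(robot.get_state()['tool_pos'])
E
```

```text
time: 31.1
tool_pos: [0.497, 0.0746, 0.1419]
tool_rot: [3.14, -0.0, 1.567]
force: [-0.5, -0.3, 0.6]
grip_width: 0.0855
grip_force: 0.0
[([0.4951, 0.0084], 0.1001, [0.4979, 0.0089], [0.039, 0.043]), ([0.4937, -0.056], 0.1002, [0.4963, -0.0571], [0.04, 0.041])]
[0.49660992 0.07478356 0.14164436]
```

```bash
python3 -m inch '[[0,0,0,-1,-1,30,1],[0,0,0,-1,-1,61,1],[0,0,0,-1,-1,61,1],[0,0,0,-1,-1,61,1]]'; python3 -m inch '[[0,0,0,0,0,0,-1],[0,0,0,0,0,0,-1],[0,0,0,0,0,0,-1],[0,0,0,0,0,0,-1],[0,0,0,0,0,0,-1],[0,0,0,0,0,0,-1],[0,0,0,0,0,0,-1]]' 20; python3 -m inch '[[0,0,0,0,0,-40,-1],[0,0,0,0,0,-60,-1],[0,0,0,45,18,-60,-1],[0,0,0,90,36,-60,-1],[0,0,0,135,54,-60,-1],[0,0,0,180,72,-60,-1],[0,0,0,225,90,-60,-1],[0,0,0,237,91,-60,-1]]'; python3 -m inch '[[0,0,0,0,0,0,-1],[0,0,0,0,0,0,-1],[0,0,0,0,0,0,-1]]'
```

```text
time: 31.6
tool_pos: [0.4943, 0.0735, 0.0805]
tool_rot: [-3.14, 0.0, 1.567]
force: [0.3, -1.1, 0.3]
grip_width: 0.0852
grip_force: 0.0
time: 32.3
tool_pos: [0.4959, 0.0732, 0.082]
tool_rot: [3.139, -0.0, 1.566]
force: [-1.0, 0.4, 6.4]
grip_width: 0.0447
grip_force: 20.2
time: 33.1
tool_pos: [0.5881, 0.3142, 0.14]
tool_rot: [3.14, -0.002, 1.57]
force: [0.0, 0.4, -0.9]
grip_width: 0.0449
grip_force: 21.3
time: 33.4
tool_pos: [0.5863, 0.3079, 0.1407]
tool_rot: [-3.141, 0.001, 1.565]
force: [0.3, 0.2, -0.1]
grip_width: 0.0449
grip_force: 21.3
```

```bash
python3 -m inch '[[0,0,0,2,1,40,-1],[0,0,0,2,1,80,-1],[0,0,0,2,1,98,-1],[0,0,0,2,1,98,-1],[0,0,0,2,1,98,-1]]';python3 -m inch '[[0,0,0,0,0,1,-1],[0,0,0,0,0,2,-1],[0,0,0,0,0,2,-1],[0,0,0,0,0,2,-1]]';python3 -m inch '[[0,0,0,0,0,1,-1],[0,0,0,0,0,2,-1],[0,0,0,0,0,2,-1],[0,0,0,0,0,2,-1]]'
```

```text
time: 33.9
tool_pos: [0.5878, 0.3105, 0.0434]
tool_rot: [-3.142, 0.0, 1.565]
force: [-0.0, -0.2, -0.8]
grip_width: 0.0446
grip_force: 22.0
time: 34.3
tool_pos: [0.588, 0.3118, 0.0411]
tool_rot: [3.141, -0.0, 1.566]
force: [-0.4, -0.7, -0.9]
grip_width: 0.0451
grip_force: 22.0
time: 34.7
tool_pos: [0.5876, 0.3117, 0.0383]
tool_rot: [-3.141, 0.0, 1.566]
force: [0.7, -0.1, 0.2]
grip_width: 0.0452
grip_force: 22.0
```

```bash
python3 -m inch '[[0,0,0,0,0,1,-1],[0,0,0,0,0,1,-1],[0,0,0,0,0,1,-1]]'; python3 -m inch '[[0,0,0,0,0,1,-1],[0,0,0,0,0,1,-1],[0,0,0,0,0,1,-1]]'
```

```text
time: 35.0
tool_pos: [0.5877, 0.3117, 0.0375]
tool_rot: [-3.142, 0.0, 1.566]
force: [0.1, -0.1, -0.3]
grip_width: 0.045
grip_force: 22.0
time: 35.3
tool_pos: [0.5878, 0.3118, 0.0374]
tool_rot: [3.141, -0.0, 1.566]
force: [-1.5, -0.5, 5.4]
grip_width: 0.0451
grip_force: 22.5
```

```bash
python3 -m inch '[[0,0,0,0,0,0,0.6],[0,0,0,0,0,0,0.6],[0,0,0,0,0,0,0.6],[0,0,0,0,0,0,0.6],[0,0,0,0,0,-35,0.6],[0,0,0,0,0,-75,0.8],[0,0,0,0,0,-107,1],[0,0,0,0,0,-107,1]]'; python3 -m inch '[[0,0,0,-46,-14,0,1],[0,0,0,-92,-28,0,1],[0,0,0,-138,-42,0,1],[0,0,0,-184,-56,0,1],[0,0,0,-230,-70,0,1],[0,0,0,-276,-84,0,1],[0,0,0,-302,-92,0,1],[0,0,0,-302,-92,0,1]]'; python3 - <<'E'
from h import *
im,d=snap('top'); print(domes('top',im,d,(0.03,0.12)))
robot.get_image('scene');robot.get_image('scene')
print(robot.get_state()['tool_pos'])
E
```

```text
time: 36.1
tool_pos: [0.5911, 0.3131, 0.1495]
tool_rot: [3.132, -0.004, 1.566]
force: [0.6, 0.0, -0.3]
grip_width: 0.0855
grip_force: 0.0
time: 36.9
tool_pos: [0.4927, 0.0073, 0.1429]
tool_rot: [-3.14, 0.001, 1.561]
force: [-0.2, 0.1, -0.6]
grip_width: 0.0858
grip_force: 0.0
[([0.5863, 0.3121], 0.0564, [0.588, 0.3122], [0.04, 0.04])]
[0.49440449 0.01048255 0.14321691]
```

```bash
python3 - <<'E'
from h import *
im,d=snap('scene','s5'); print(domes('scene',im,d,(0.07,0.112)))
c=im[140:260,180:350]
cv2.imwrite('pics/s5c.png',cv2.resize(c,None,fx=4,fy=4,interpolation=cv2.INTER_CUBIC)[:,:,::-1])
E
```

```text
[([-1.7151, -0.6569], 0.091, [-1.7135, -0.6531], [0.045, 0.115]), ([0.5025, -0.0527], 0.0996, [0.4996, -0.0517], [0.036, 0.039]), ([0.5011, 0.0126], 0.1, [0.5024, 0.0107], [0.033, 0.042])]
```

View pics/s5c.png

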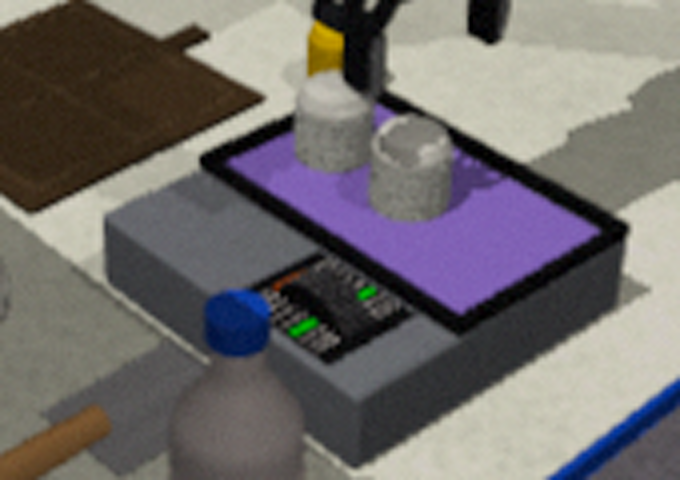

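The two remaining domes stand unmoved at crop (333,120) and (411,165), and the rib is home at (287,275).

```bash
python3 -m inch '[[0,0,0,-1,1,30,1],[0,0,0,-1,1,63,1],[0,0,0,-1,1,63,1],[0,0,0,-1,1,63,1]]'; python3 -m inch '[[0,0,0,0,0,0,-1],[0,0,0,0,0,0,-1],[0,0,0,0,0,0,-1],[0,0,0,0,0,0,-1],[0,0,0,0,0,0,-1],[0,0,0,0,0,0,-1],[0,0,0,0,0,0,-1]]' 20; python3 -m inch '[[0,0,0,0,0,-40,-1],[0,0,0,0,0,-60,-1],[0,0,0,48,1,-60,-1],[0,0,0,96,1,-60,-1],[0,0,0,144,1,-60,-1],[0,0,0,192,1,-60,-1],[0,0,0,240,1,-60,-1],[0,0,0,288,1,-60,-1]]'; python3 -m inch '[[0,0,0,9,0,0,-1],[0,0,0,9,0,0,-1],[0,0,0,9,0,0,-1]]'
```

```text
time: 37.5
tool_pos: [0.4948, 0.0101, 0.0803]
tool_rot: [-3.14, -0.0, 1.568]
force: [0.1, -0.6, 0.1]
grip_width: 0.0857
grip_force: 0.0
time: 38.2
tool_pos: [0.4967, 0.0091, 0.0819]
tool_rot: [3.139, -0.0, 1.566]
force: [0.3, 0.5, 6.1]
grip_width: 0.0449
grip_force: 21.0
time: 39.0
tool_pos: [0.4974, 0.2989, 0.1407]
tool_rot: [3.141, 0.0, 1.566]
force: [1.4, -0.3, -1.3]
grip_width: 0.0448
grip_force: 21.3
time: 39.3
tool_pos: [0.4975, 0.3051, 0.1403]
tool_rot: [-3.141, 0.001, 1.566]
force: [-0.0, -0.4, -0.6]
grip_width: 0.0449
grip_force: 21.3
```

Same depth as before: contact at about 0.037.

```bash
python3 -m inch '[[0,0,0,2,0,40,-1],[0,0,0,2,0,80,-1],[0,0,0,2,0,99,-1],[0,0,0,2,0,99,-1],[0,0,0,2,0,99,-1]]';python3 -m inch '[[0,0,0,0,0,1,-1],[0,0,0,0,0,2,-1],[0,0,0,0,0,3,-1],[0,0,0,0,0,3,-1]]';python3 -m inch '[[0,0,0,0,0,1,-1],[0,0,0,0,0,1,-1],[0,0,0,0,0,1,-1]]'
```

```text
time: 39.8
tool_pos: [0.4979, 0.3065, 0.0418]
tool_rot: [-3.141, 0.001, 1.564]
force: [0.0, 0.0, -0.1]
grip_width: 0.045
grip_force: 22.4
time: 40.2
tool_pos: [0.4979, 0.3082, 0.0388]
tool_rot: [3.141, -0.0, 1.566]
force: [-0.0, -0.4, -0.4]
grip_width: 0.0446
grip_force: 22.4
time: 40.5
tool_pos: [0.4977, 0.3081, 0.0375]
tool_rot: [-3.141, 0.0, 1.566]
force: [-0.1, -0.4, -1.2]
grip_width: 0.0447
grip_force: 22.4
```

```bash
python3 -m inch '[[0,0,0,0,0,1,-1],[0,0,0,0,0,1,-1],[0,0,0,0,0,1,-1]]'
```

```text
time: 40.8
tool_pos: [0.4978, 0.3082, 0.0368]
tool_rot: [3.141, -0.0, 1.566]
force: [-0.8, -0.1, 2.1]
grip_width: 0.0448
grip_force: 22.7
```

```bash
python3 -m inch '[[0,0,0,0,0,0,0.6],[0,0,0,0,0,0,0.6],[0,0,0,0,0,0,0.6],[0,0,0,0,0,0,0.6],[0,0,0,0,0,-35,0.6],[0,0,0,0,0,-75,0.8],[0,0,0,0,0,-107,1],[0,0,0,0,0,-107,1]]'; python3 -m inch '[[0,0,0,-48,-2,0,1],[0,0,0,-96,-2,0,1],[0,0,0,-144,-2,0,1],[0,0,0,-192,-2,0,1],[0,0,0,-240,-2,0,1],[0,0,0,-288,-2,0,1],[0,0,0,-336,-2,0,1],[0,0,0,-363,-2,0,1]]'; python3 - <<'E'
from h import *
im,d=snap('top'); print(domes('top',im,d,(0.03,0.12)))
im,d=snap('scene'); print(domes('scene',im,d,(0.07,0.112)))
robot.get_image('scene')
print(robot.get_state()['tool_pos'])
E
```

```text
time: 41.6
tool_pos: [0.501, 0.3097, 0.1489]
tool_rot: [3.133, -0.004, 1.566]
force: [0.3, 0.2, 0.3]
grip_width: 0.0853
grip_force: 0.0
time: 42.4
tool_pos: [0.4935, -0.058, 0.143]
tool_rot: [-3.141, 0.001, 1.563]
force: [1.0, -0.1, 0.1]
grip_width: 0.0853
grip_force: 0.0
[([0.5861, 0.3126], 0.0563, [0.588, 0.3132], [0.04, 0.041]), ([0.4961, 0.3068], 0.0567, [0.4983, 0.3065], [0.038, 0.042])]
[([0.4988, -0.0508], 0.0998, [0.499, -0.0516], [0.04, 0.04])]
[ 0.49373978 -0.05627931  0.14294221]
```

```bash
python3 -m inch '[[0,0,0,1,1,30,1],[0,0,0,1,1,63,1],[0,0,0,1,1,63,1],[0,0,0,1,1,63,1]]'; python3 -m inch '[[0,0,0,0,0,0,-1],[0,0,0,0,0,0,-1],[0,0,0,0,0,0,-1],[0,0,0,0,0,0,-1],[0,0,0,0,0,0,-1],[0,0,0,0,0,0,-1],[0,0,0,0,0,0,-1]]' 20; python3 -m inch '[[0,0,0,0,0,-40,-1],[0,0,0,0,0,-60,-1],[0,0,0,46,8,-60,-1],[0,0,0,92,16,-60,-1],[0,0,0,138,24,-60,-1],[0,0,0,184,32,-60,-1],[0,0,0,230,40,-60,-1],[0,0,0,276,48,-60,-1]]'; python3 -m inch '[[0,0,0,18,2,0,-1],[0,0,0,18,2,0,-1],[0,0,0,18,2,0,-1]]'
```

```text
time: 42.95
tool_pos: [0.4941, -0.0527, 0.0802]
tool_rot: [-3.139, -0.001, 1.568]
force: [0.4, -0.3, 0.8]
grip_width: 0.0851
grip_force: 0.0
time: 43.65
tool_pos: [0.4963, -0.054, 0.0821]
tool_rot: [3.139, 0.0, 1.566]
force: [-0.8, -0.4, 7.3]
grip_width: 0.0451
grip_force: 20.2
time: 44.45
tool_pos: [0.5445, 0.2238, 0.1409]
tool_rot: [3.141, 0.0, 1.566]
force: [0.9, -0.5, -0.5]
grip_width: 0.0451
grip_force: 21.3
time: 44.75
tool_pos: [0.5461, 0.2392, 0.1404]
tool_rot: [-3.141, 0.001, 1.566]
force: [-0.8, 0.3, -1.0]
grip_width: 0.045
grip_force: 21.3
```

```bash
python3 -m inch '[[0,0,0,0,0,40,-1],[0,0,0,0,0,80,-1],[0,0,0,0,0,100,-1],[0,0,0,0,0,100,-1],[0,0,0,0,0,100,-1]]';python3 -m inch '[[0,0,0,0,0,1,-1],[0,0,0,0,0,2,-1],[0,0,0,0,0,3,-1],[0,0,0,0,0,3,-1]]';python3 -m inch '[[0,0,0,0,0,1,-1],[0,0,0,0,0,1,-1],[0,0,0,0,0,1,-1]]'
```

```text
time: 45.25
tool_pos: [0.5462, 0.238, 0.0405]
tool_rot: [-3.141, 0.001, 1.564]
force: [-0.2, 0.2, -0.9]
grip_width: 0.0454
grip_force: 23.1
time: 45.65
tool_pos: [0.5466, 0.2399, 0.0378]
tool_rot: [3.141, 0.0, 1.566]
force: [-0.4, -0.7, -0.3]
grip_width: 0.0451
grip_force: 23.1
time: 45.95
tool_pos: [0.5464, 0.2399, 0.0365]
tool_rot: [-3.142, 0.0, 1.566]
force: [0.3, -0.3, -0.6]
grip_width: 0.0449
grip_force: 23.1
```

```bash
python3 -m inch '[[0,0,0,0,0,1,-1],[0,0,0,0,0,1,-1],[0,0,0,0,0,1,-1]]'; python3 -m inch '[[0,0,0,0,0,0.5,-1],[0,0,0,0,0,0.5,-1],[0,0,0,0,0,0.5,-1]]'
```

```text
time: 46.25
tool_pos: [0.5465, 0.24, 0.0359]
tool_rot: [3.141, -0.0, 1.566]
force: [-0.7, -0.7, 3.0]
grip_width: 0.0452
grip_force: 23.4
time: 46.55
tool_pos: [0.5466, 0.24, 0.0358]
tool_rot: [3.141, -0.0, 1.566]
force: [-2.1, -1.2, 7.1]
grip_width: 0.0453
grip_force: 23.7
```

Contact. I'll release, lift, move well clear to the right and make a last check.

```bash
python3 -m inch '[[0,0,0,0,0,0,0.6],[0,0,0,0,0,0,0.6],[0,0,0,0,0,0,0.6],[0,0,0,0,0,0,0.6],[0,0,0,0,0,-35,0.6],[0,0,0,0,0,-75,0.8],[0,0,0,0,0,-115,1],[0,0,0,0,0,-155,1]]'; python3 -m inch '[[0,0,0,-48,-10,0,1],[0,0,0,-96,-20,0,1],[0,0,0,-144,-30,0,1],[0,0,0,-192,-40,0,1],[0,0,0,-240,-50,0,1],[0,0,0,-288,-60,0,1],[0,0,0,-336,-70,0,1],[0,0,0,-380,-80,0,1]]';  python3 -m inch '[[0,0,0,-45,0,0,1],[0,0,0,-90,0,0,1],[0,0,0,-90,0,0,1],[0,0,0,-90,0,0,1],[0,0,0,-90,0,0,1]]'; python3 - <<'E'
from h import *
rib()
im,d=snap('top','t9'); print(domes('top',im,d,(0.03,0.12)))
E
```

```text
time: 47.35
tool_pos: [0.5461, 0.2397, 0.1914]
tool_rot: [-3.141, 0.0, 1.566]
force: [-0.1, 0.3, -0.3]
grip_width: 0.0858
grip_force: 0.0
time: 48.15
tool_pos: [0.464, -0.1418, 0.1902]
tool_rot: [3.141, 0.0, 1.566]
force: [0.7, -0.8, -0.3]
grip_width: 0.0856
grip_force: 0.0
time: 48.65
tool_pos: [0.464, -0.2287, 0.1898]
tool_rot: [-3.141, -0.001, 1.567]
force: [-0.0, 0.3, -0.5]
grip_width: 0.0853
grip_force: 0.0
scene 14 [0.6071 0.024  0.0519] mark 0.14
top 15 [0.5987 0.0247 0.0507] mark 0.05
[([0.5859, 0.3123], 0.0564, [0.5882, 0.3122], [0.04, 0.041]), ([0.5447, 0.2374], 0.0562, [0.5465, 0.2374], [0.04, 0.043]), ([0.4963, 0.3068], 0.0565, [0.4983, 0.3066], [0.039, 0.041])]
```

View pics/t9.png

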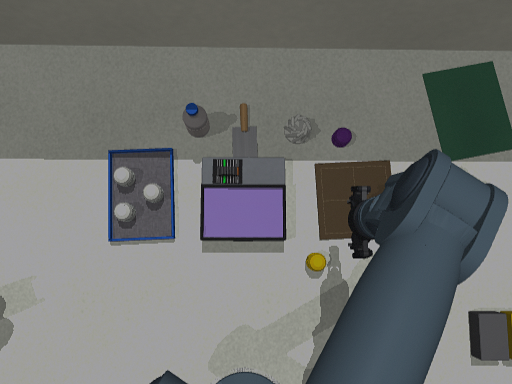

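The three domes stand in the tray at px (124,176), (152,192) and (124,212). The pad is empty, the rib is home, and the other things have not moved.

```bash
python3 -c "
from workcell import robot
print(robot.close_job())"
```

```text
the job is handed in; nothing more can be done
None
```

The job is handed in: all three domes were cured and now stand upright in the blue tray, the wheel is back at mark 0, and the bottle, scraper, failed print and look-alikes were left alone.

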